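# Hold the fine strainer over the served tumbler

## Task

Get ready to strain a drink: take the fine strainer by its handle, lift it out of the steel cup and carry it over the tray of bar things to the black tumbler that stands on the cork coasters. Stop with the strainer level and centred over that tumbler's mouth, the bottom of its bowl about a finger's width (15 mm) above the rim, and finish while still holding it there, motionless and touching nothing but the gripper. Do not touch the tumblers or disturb the things on the tray, and leave the steel cup standing.

Things in the scene. Friction and masses are not known exactly. Their poses are not given: they have to be found in the camera images.
- strainer: Steel fine strainer, 192 mm long with handle, loose, about 0.11 kg: perforated bowl (50 mm wide at the top, 34 mm at its flat bottom, 33 mm deep) under a flat round rim 80 mm across, 3 mm thick. The bowl hangs in the steel cup, the rim resting on the cup's edge, so the bottom is 47 mm above the worktop. Origin: centre of the bowl's underside; z up along the bowl's axis; the handle runs along -x.
- strainer_handle (a point): Grip point in the middle of the strainer's handle: 92 mm from the bowl's axis along the strainer's -x, 50 mm above the bowl's bottom, so about 97 mm above the worktop at the start. The handle is a level, straight, flat-sided bar 14 mm wide (strainer y) and 12 mm high, 52 to 152 mm from the axis, pointing to the robot's right and partly toward it. Axes parallel to the strainer's.
- steel_cup: Plain steel cup, 68 mm across, 80 mm high, open at the top, loose, with the strainer hanging in it. Origin: centre of its underside. Must stay standing.
- tray: Low dark wooden tray, fixed, 84 mm (its x) by 270 mm (its y), 16 mm high, 5 mm thick, lying across the worktop between the steel cup and the tumblers. Origin: centre of its underside.
- jigger: Steel hourglass jigger, 45 mm wide, 85 mm high, standing loose on the tray (its top about 90 mm above the worktop). Origin: centre of its underside.
- salt_shaker: Salt shaker, 44 mm wide, 90 mm high, standing loose on the tray (its top about 95 mm above the worktop). Origin: centre of its underside.
- glass_5: Clear glass, 69 mm wide, 98 mm high, standing upside down and loose on the tray (its top about 103 mm above the worktop). Origin: centre of its underside.
- coasters: Round stack of cork coasters, 68 mm across, 20 mm high, fixed, beyond the tray; the target tumbler stands on it. Origin: centre of its underside.
- served_tumbler: The target: black glass tumbler, open at the top, 70 mm across the mouth, 85 mm high, loose, standing on the cork coasters (rim 105 mm above the worktop). Origin: centre of its underside, z up.
- served_rim (a point): Centre of the target tumbler's mouth, in the plane of its rim; axes as the tumbler's.
- spare_tumbler: Another black tumbler of the same shape and size, loose, standing directly on the worktop beside the target one (rim 85 mm above the worktop); not the target. Origin: centre of its underside.
Mind the look-alikes: they are no part of the job. What is shaped like the salt_shaker but purple is not meant.

How it is judged (in metres and radians):
On the way, in this order (a step that is already met when the one before it is completed fails the run):
1. the strainer is lifted clear out of the steel cup, held by the fingers (height (world z) of strainer above 0.09 m and contact force between strainer and the fingers above 1 N), for 0.1 s.
2. the strainer passes over the tray, above the things on it (x of strainer in the frame of tray between -0.05 and 0.05 m and y of strainer in the frame of tray between -0.18 and 0.18 m and height (world z) of strainer above 0.106 m), for 0.05 s.
At the end, for the whole second after the job is handed in: Strainer still (under 0.03 m/s) in the fingers, axis within 13 mm of the centre of the target tumbler's mouth, bowl bottom 4 to 32 mm above its rim, tilted under 10 degrees, touching nothing but the fingers; target tumbler upright on the coasters, steel cup upright (horizontal distance between strainer and served_rim below 0.013 m and z of strainer in the frame of served_rim between 0.004 and 0.032 m and angle between strainer's own z axis and vertical below 0.18 rad and linear speed of strainer below 0.03 m/s and angular speed of strainer below 0.3 rad/s and contact force between strainer and the fingers above 1 N and contact force between strainer and served_tumbler below 0.1 N and contact force between strainer and steel_cup below 0.1 N and contact force between strainer and tray below 0.1 N and contact force between strainer and jigger below 0.1 N and contact force between strainer and salt_shaker below 0.1 N and contact force between strainer and glass_5 below 0.1 N and contact force between strainer and spare_tumbler below 0.1 N and contact force between strainer and coasters below 0.1 N and angle between served_tumbler's own z axis and vertical below 0.1 rad and horizontal distance between served_tumbler and coasters below 0.015 m and height (world z) of served_tumbler above 0.015 m and angle between steel_cup's own z axis and vertical below 0.2 rad); the arm keeps its last pose, push and grip.
It fails at once if the strainer or the arm touches the served tumbler (contact force between any of strainer, the arm, the fingers and served_tumbler above 0.5 N).
It fails at once if the strainer or the arm touches the spare tumbler (contact force between any of strainer, the arm, the fingers and spare_tumbler above 0.5 N).
It fails at once if a tumbler is shifted or something on the tray is shifted by over 15 mm or tipped (distance of any of jigger, salt_shaker, glass_5, spare_tumbler, served_tumbler from where it was at the start of the episode above 0.015 m or angle between any of jigger, salt_shaker, glass_5, spare_tumbler's own z axis and vertical above 0.4 rad).
It fails at once if the steel cup is knocked over (angle between steel_cup's own z axis and vertical above 0.6 rad).
It also fails if it takes over 35 s, if anything falls off the work surface, if the arm or the gripper's body presses on something with over 40 N, if the wrist force passes 120 N, or if a joint passes its speed limit or range.

## Robot

A 7-joint arm with a two-finger parallel gripper is mounted at the origin on a cart in front of the work surface, level with it; the furniture and walls round the work are solid. World frame = base frame: x ahead of the robot, y to its left, z up, the work surface at z = 0. Lengths are in mm, angles in rad, forces in N, time in s.
With the tool pointing down it reaches from about 350 to 900 mm from the base axis. Payload 8.1 kg.
Tool frame: the origin (TCP) lies on the centre line of the jaws, within the pads' length; the fingertips stand 11 mm ahead of it and the grasp point (between the pads) lies 8 mm behind it (robot.tips_ahead is the distance from the TCP to the fingertips, in mm); z points along the fingers, y is the line along which they close (so a half turn about z gives the same grasp; the last joint's range is limited). The gripper opens to 85 mm and grips with 20 to 120 N. Pads are 22 mm wide; open, the fingers measure 114 mm over their backs; the gripper's body (76 mm by 85 mm) begins 54 mm behind the grasp point. The pads swing forward as they close: fully open they stand 13 mm farther back than shut.
Start: joints at [1.054, 0.434, 0.025, 1.573, -0.012, 1.134, -0.075], TCP at [251.286, -572.273, 242.323] pointing down, gripper open.
Joint ranges: [-2.62, 2.62], [-0.44, 2.09], [-1.27, 1.32], [0.08, 2.57], [-1.32, 4.46], [0.12, 2], [-2.74, 2.74]. Speed limits (rad/s): [2.22, 2.22, 3.01, 3.01, 3.14, 3.14, 3.14].

## Interface

Orientations are given as [roll, pitch, yaw] about the fixed x, y, z axes, in that order (R = Rz(yaw) Ry(pitch) Rx(roll)).
In Python, from rig import robot gives the robot as it stands.
- The arm moves only by the shell command python3 -m pendant 'ROWS' [FORCE]. ROWS is text: rows parted by semicolons, each of 7 numbers parted by spaces: the shift along the world's x, y, z scaled (see below), then the turn, a rotation vector about the world's x, y, z scaled (see below), then the finger opening in mm, from 0 to 85.4. In form: dx dy dz ax ay az grip; .... A call has 1 to 5 rows; each row shifts and turns the commanded pose from where the row before left it; what a row does not reach is not made up. The controller multiplies each number of a shift by 3 cm and each number of a turn by 0.1 rad. A row lasts 1/12 s, in which the tool goes at most 41.7 mm and 7.16 degrees, less where a joint would pass 70% of its speed; a pose out of reach is approached as far as the arm can. A call with a number of a shift or a turn outside -1 to 1 is refused whole. A call with a gripper value outside its range is refused whole. The fingers move at their own pace and stop on an object; FORCE is the grip in N (left out, the last holds). Time passes only in rows, so rows that do not move let the fingers close. It gives the time, the measured TCP pose, the force, the opening and the grip force at its end, in the units of the state.
- robot.get_state(): the state, without advancing time (a new reading comes with each control period).
- robot.capture(name): name is "scene" or "top" or "wrist"; returns the picture (384x512x3 uint8, red, green, blue); there is no depth.
- robot.camera_model(name): a dict with "fx", "fy", "cx", "cy" (pixels), "k1" (the pictures are not rectified: a ray, as slopes to the right and down, at radius r is drawn at 1 + k1 r^2 times it, then the intrinsics apply), "R" (3x3) and "t" (3): a world point X has camera coordinates R X + t; the wrist camera has in their place "tool_from_camera" (4x4, takes a point from camera to tool coordinates, whose origin is the TCP and whose axes are the flange's). Camera axes: x right, y down, z forward; pixel columns grow to the right and rows downward; lengths in mm; the calibration is good to about 2 mm. A picture is of the moment at which its call begins: read the wrist's pose just before it. camera_model takes no time and is no camera call.
- robot.hand_in(): hands the job in; it is judged then, once.
Trained networks look in the newest picture that a camera, given by its name, has taken for a name from the list of things; names that differ only in an ending like _2 or _b are one class to them, and where a whole thing is asked for, a point or a joint stands for the part that bears it (a point fixed in the world has none). Each returns a list of dicts, best first, with "p" (0 to 1); they miss things now and then, are a little off and sometimes report something else, mostly with a low value. They report only what shows in the picture. A call takes as long as a camera call. They do not tell look-alikes from the thing itself.
- robot.recognise(query, camera): "rect" ([left, top, width, height] in pixels, round what is visible of it).
- robot.cut_out(query, camera): "mask" (384x512 bool, what is visible of it) and "rect" ([left, top, width, height] in pixels, round what is visible of it).
The state is a dict: "clock": time; "joint_pos": joint angles; "qvel": joint speeds; "tau": joint torques, N m; "tcp_pos": TCP position; "tool_rot": TCP orientation; "wrist_force": force on the tool from outside, world axes, zero at the start; "wrist_torque": the same for the moment, N m; "width": finger opening in mm; "grasp_force": force on a finger pad.
Only numpy, scipy, OpenCV 4.12 (cv2) and the standard library are available. Lean on these libraries where they do the work, as an engineer would, in place of code of your own. Each camera call takes 0.05 s, during which the arm holds its last target. There are 200 camera calls.

## Working session

There is one attempt and no reset: what is moved stays moved. The work goes in short steps, Python scripts to look and compute and a shell command to move; the robot and the scene stay as the last step left them, time stands still between calls to the robot, and variables do not carry over. Pictures are saved under pics/ and viewed, at most 10 in all, crops included, and the job is handed in when it is done.

```bash
mkdir -p pics; cat > h.py <<'E'
import numpy as np, cv2
from rig import robot
def ray(cam,u,v):
    m=robot.camera_model(cam); x=(u-m['cx'])/m['fx']; y=(v-m['cy'])/m['fy']
    a,b=x,y
    for _ in range(20):
        s=1+m['k1']*(a*a+b*b); a,b=x/s,y/s
    R=np.array(m['R']);t=np.array(m['t'])
    return -R.T@t, R.T@np.array([a,b,1.])
def at(cam,u,v,z):
    o,d=ray(cam,u,v); return (o+d*(z-o[2])/d[2]).round(1)
def px(cam,X):
    m=robot.camera_model(cam); c=np.array(m['R'])@np.array(X,float)+np.array(m['t']); a,b=c[:2]/c[2]
    s=1+m['k1']*(a*a+b*b); return np.array([m['cx']+m['fx']*a*s,m['cy']+m['fy']*b*s]).round(1)
def save(n,im): cv2.imwrite(f'pics/{n}.png',im[:,:,::-1])
E
python3 - <<'E'
from h import *
a=robot.capture('scene');b=robot.capture('top')
import cv2
save('s0',cv2.resize(a,(800,600)));save('t0',cv2.resize(b,(800,600)))
for c in('scene','top'):
  for q in('strainer','steel_cup','jigger','salt_shaker','glass_5','served_tumbler','coasters','tray'):
    print(c,q,[(x['rect'],round(x['p'],2)) for x in robot.recognise(q,c)])
print({k:np.round(v,3).tolist() for k,v in robot.get_state().items()})
E
```

```text
scene strainer [([158.0, 174.8, 72.9, 29.7], 0.75)]
scene steel_cup [([205.9, 189.9, 26.8, 29.4], 0.83), ([156.1, 174.1, 78.4, 26.2], 0.59)]
scene jigger [([226.1, 219.6, 20.7, 54.2], 0.62)]
scene salt_shaker [([233.8, 159.6, 15.1, 39.2], 0.94), ([272.7, 256.5, 37.5, 21.8], 0.74), ([243.0, 202.5, 19.8, 42.9], 0.57), ([209.2, 206.1, 83.0, 79.9], 0.35)]
scene glass_5 [([255.2, 177.4, 30.5, 52.0], 0.84), ([275.5, 208.6, 35.4, 55.5], 0.34)]
scene served_tumbler [([276.8, 206.2, 38.9, 55.9], 0.94)]
scene coasters [([272.7, 255.7, 40.0, 20.9], 0.56), ([225.2, 223.7, 22.2, 47.1], 0.37)]
scene tray [([207.7, 208.2, 85.5, 76.4], 0.67)]
top strainer [([230.1, 225.5, 97.4, 35.5], 0.8)]
top steel_cup [([261.7, 173.8, 24.5, 20.9], 0.63)]
top jigger [([298.0, 162.6, 27.1, 32.7], 0.96)]
top salt_shaker [([184.8, 241.1, 21.0, 24.3], 0.83), ([259.3, 170.0, 25.2, 25.4], 0.73)]
top glass_5 [([218.4, 168.4, 32.2, 41.6], 0.84), ([270.0, 150.5, 20.7, 8.6], 0.64)]
top served_tumbler [([266.0, 110.9, 36.9, 45.2], 0.83)]
top coasters [([271.2, 152.2, 21.6, 8.1], 0.61)]
top tray [([208.5, 159.2, 125.1, 55.8], 0.75)]
{'clock': 0.9, 'joint_pos': [1.054, 0.434, 0.025, 1.573, -0.012, 1.134, -0.075], 'qvel': [0.0, 0.001, -0.001, -0.0, -0.0, 0.001, -0.0], 'tau': [-0.0, -67.029, 1.024, -31.658, 0.016, 0.002, 0.0], 'tcp_pos': [251.274, -572.24, 242.324], 'tool_rot': [-3.142, 0.0, 0.414], 'wrist_force': [-0.38, -0.516, -0.452], 'wrist_torque': [0.007, 0.013, 0.014], 'grasp_force': 0.0, 'width': 85.433}
```

View pics/s0.png

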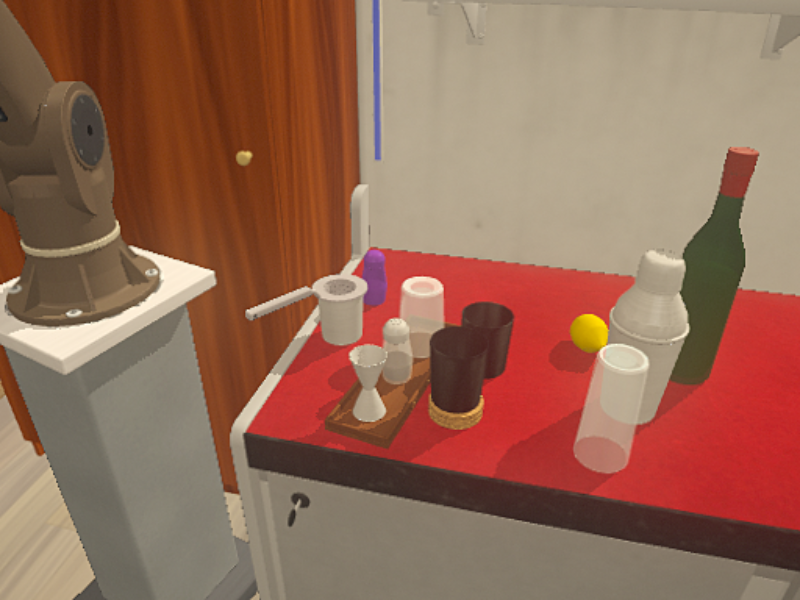

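View pics/t0.png

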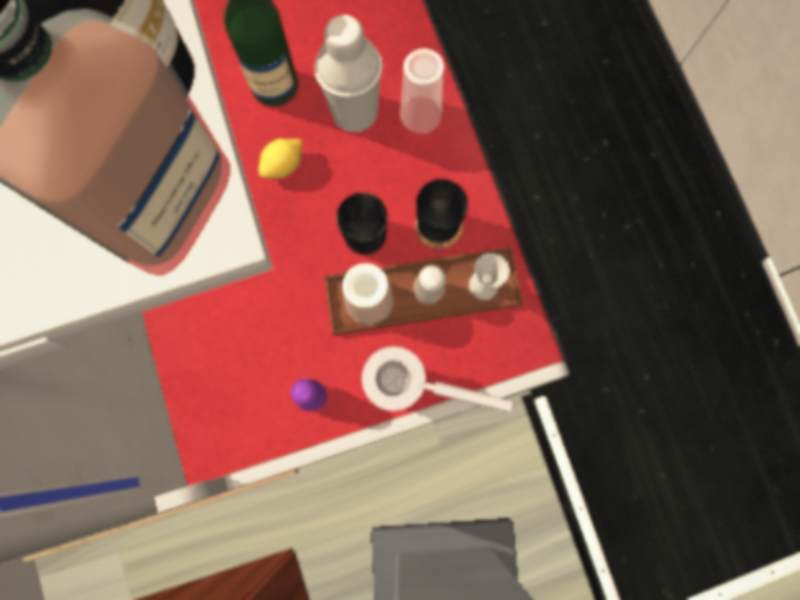

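The scene and top pictures show the strainer in the steel cup, centred at top ≈(393,378) in the 800 px view, with its handle end at (511,406). There are two black tumblers: (441,205) stands on cork, and (362,222) stands on the bare worktop. The target is the one on cork. I'll measure both and confirm it in a crop.

```bash
python3 - <<'E'
from h import *
b=robot.capture('top');a=robot.capture('scene')
ca=cv2.resize(a[160:290,150:330],(800,578),interpolation=cv2.INTER_CUBIC)
cb=cv2.resize(b[100:280,200:340],(462,594),interpolation=cv2.INTER_CUBIC)
save('cs',ca); save('ct',cb)
for x,y,z in [(0,0,0),(300,0,0),(500,0,0),(500,-200,0),(500,-400,0)]: print(x,y,px('top',[x,y,z]),px('scene',[x,y,z]))
for n,u,v,z in [('strainer rim',251.5,242,83),('h end',327,260,97),('h root',275,247,97),('target rim',282.5,126,105),('spare rim',232,137,85),('glass',234,182,103),('salt',276,177,95),('jig',315,172,90),('purple',198,253,90),('tray',209,177,16),('tray',328,160,16),('tray',333,194,16),('tray',214,214,16)]: print(n,at('top',u,v,z))
for c in('top','scene'):
  m=robot.camera_model(c);print(c,(-np.array(m['R']).T@np.array(m['t'])).round())
E
```

```text
0 0 [312.4 471.3] [ 54.6 183.5]
300 0 [301.4 321.1] [136.9 213.3]
500 0 [294.2 226.9] [206.5 238.3]
500 -200 [384.2 221.1] [142.1 297. ]
500 -400 [470.9 215.3] [ 46.2 384.4]
strainer rim [466.1  94.8  83. ]
h end [421.1 -49.   97. ]
h root [452.5  49.8  97. ]
target rim [695.6  17.7 105. ]
spare rim [685.  122.4  85. ]
glass [585.  122.4 103. ]
salt [592.   37.9  95. ]
jig [598.8 -42.2  90. ]
purple [450.4 200.3  90. ]
tray [619.4 180.   16. ]
tray [642.2 -85.4  16. ]
tray [564.8 -89.   16. ]
tray [536.6 172.4  16. ]
top [397.  91. 931.]
scene [ 920. -551.  511.]
```

View pics/cs.png

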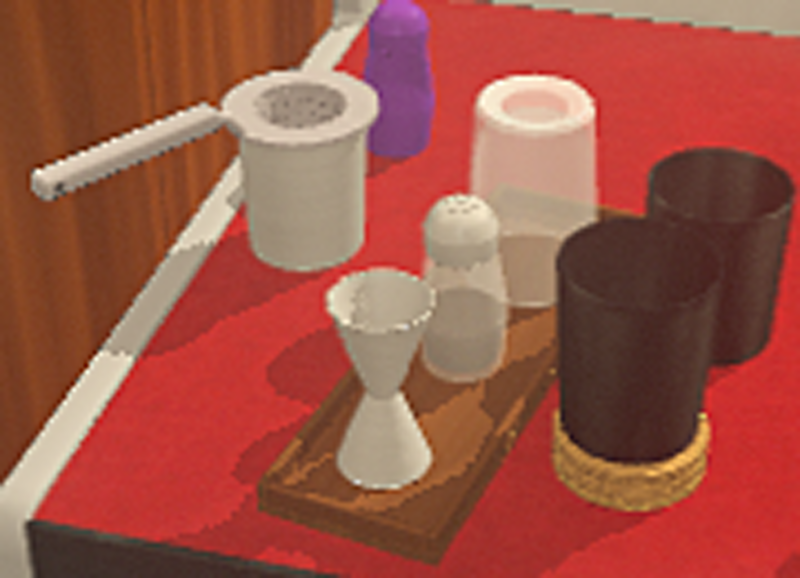

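View pics/ct.png

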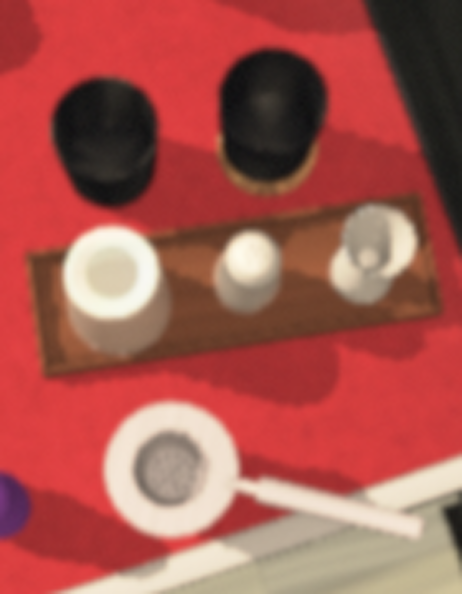

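The tumbler on the cork, at crop (273,101) top and (639,272) scene, is the target. The strainer rim spans 103–241 × 401–538 in the top crop. Next I'll fit the rim circles in both views.

```bash
cat >> h.py <<'E'
def circ(cam,x,y,z,r):
    t=np.linspace(0,2*np.pi,72); p=np.array([px(cam,[x+r*np.cos(a),y+r*np.sin(a),z]) for a in t])
    return p[:,0].min(),p[:,0].max(),p[:,1].min(),p[:,1].max()
E
python3 - <<'E'
from h import *
from scipy.optimize import least_squares
T=lambda u,v:(200+u*140/462,100+v*180/594); S=lambda u,v:(150+u*180/800,160+v*130/578)
def ext(f,l,r,t,b): return np.array([*(f(l,0)[0],f(r,0)[0]),f(0,t)[1],f(0,b)[1] if b else np.nan])
D={'target':((690,18),105,35,ext(T,220,327,48,None),ext(S,557,721,219,None)),
'strainer':((466,95),82,40,ext(T,103,241,401,538),ext(S,222,379,70,143))}
for n,(g,z,r,tp,sc) in D.items():
    def f(p,which):
        o=[]
        if 0 in which:o+=list(np.array(circ('top',*p,z,r))-tp)
        if 1 in which:o+=list(np.array(circ('scene',*p,z,r))-sc)
        o=np.array(o);return o[~np.isnan(o)]
    for w in([0],[1],[0,1]):
        s=least_squares(f,g,args=(w,),diff_step=1e-3);print(n,w,s.x.round(1),s.fun.round(1))
print('hand end',at('top',*T(418,528),99),'root',at('top',*T(262,488),99))
print('scene end',at('scene',*S(40,183),97),'root',at('scene',*S(212,114),97))
E
```

```text
target [0] [685.6  18. ] [-1.2  0.8 -0. ]Traceback (most recent call last):
  File "<stdin>", line 14, in <module>
    return func(*args, **kwargs)
    result = trf(vector_fun.fun, vector_fun.jac, x0, f0, J0, lb, ub, ftol, xtol,
                 gtol, max_nfev, x_scale, loss_function, tr_solver,
                 tr_options.copy(), verbose, callback=callback_wrapped)
    return trf_no_bounds(
        fun, jac, x0, f0, J0, ftol, xtol, gtol, max_nfev, x_scale,
        loss_function, tr_solver, tr_options, verbose, callback=callback)
    J = jac(x)
    self._update_jac()
    ~~~~~~~~~~~~~~~~^^
    self.J = self.jac_wrapped(xp_copy(self.x), f0=self.f)
             ~~~~~~~~~~~~~~~~^^^^^^^^^^^^^^^^^^^^^^^^^^^^
    J, dct = approx_derivative(
             ~~~~~~~~~~~~~~~~~^
        self.fun,
        ^^^^^^^^^
    ...<2 lines>...
        **self.finite_diff_options,
        ^^^^^^^^^^^^^^^^^^^^^^^^^^^
    )
    ^
    J, _nfev = _dense_difference(fun_wrapped, x0, f0, h,
               ~~~~~~~~~~~~~~~~~^^^^^^^^^^^^^^^^^^^^^^^^
                             use_one_sided, method,
                 
[... 216 characters left out ...]
.fun(x, *self.args, **self.kwargs))
                      ~~~~~~~~^^^^^^^^^^^^^^^^^^^^^^^^^^^^^^
    return np.atleast_1d(self.fun(x))
                         ~~~~~~~~^^^
    return self.f(x, *self.args, **self.kwargs)
           ~~~~~~^^^^^^^^^^^^^^^^^^^^^^^^^^^^^^
  File "<stdin>", line 11, in f
  File "h.py", line 17, in circ
    t=np.linspace(0,2*np.pi,72); p=np.array([px(cam,[x+r*np.cos(a),y+r*np.sin(a),z]) for a in t])
                                             ~~^^^^^^^^^^^^^^^^^^^^^^^^^^^^^^^^^^^^^
  File "h.py", line 13, in px
    m=robot.camera_model(cam); c=np.array(m['R'])@np.array(X,float)+np.array(m['t']); a,b=c[:2]/c[2]
ValueError: time passes only in moves, steps and waits
```

```bash
sed -i 's/m=robot.camera_model(cam)/m=CM(cam)/; s/\*s\]).round(1)/*s])/' h.py; sed -i '2a import functools\n@functools.lru_cache\ndef CM(c): return robot.camera_model(c)' h.py
python3 - <<'E'
from h import *
from scipy.optimize import least_squares
T=lambda u,v:(200+u*140/462,100+v*180/594); S=lambda u,v:(150+u*180/800,160+v*130/578)
def ext(f,l,r,t,b): return np.array([*(f(l,0)[0],f(r,0)[0]),f(0,t)[1],f(0,b)[1] if b else np.nan])
D={'target':((690,18),105,35,ext(T,220,327,48,None),ext(S,557,721,219,None)),
'strainer':((466,95),82,40,ext(T,103,241,401,538),ext(S,222,379,70,143))}
for n,(g,z,r,tp,sc) in D.items():
    def f(p,which):
        o=[]
        if 0 in which:o+=list(np.array(circ('top',*p,z,r))-tp)
        if 1 in which:o+=list(np.array(circ('scene',*p,z,r))-sc)
        o=np.array(o);return o[~np.isnan(o)]
    for w in([0],[1],[0,1]):
        s=least_squares(f,g,args=(w,));print(n,w,s.x.round(1),s.fun.round(1))
print('hand end',at('top',*T(418,528),99),'root',at('top',*T(262,488),99))
print('scene end',at('scene',*S(40,183),97),'root',at('scene',*S(212,114),97))
print(robot.get_state()['clock'])
E
```

```text
target [0] [685.5  17.7] [-1.  1. -0.]
target [1] [692.2  12.4] [-0.8  0.8 -0.1]
target [0, 1] [689.   17.2] [-0.8  1.1 -1.7 -1.1  0.1 -1.7]
strainer [0] [465.9  93.5] [ 0.7 -0.7  0.5 -0.5]
strainer [1] [471.7  92.6] [-0.2  0.2 -0.4  0.3]
strainer [0, 1] [467.8  94.1] [ 0.4 -1.  -0.4 -1.4 -1.2 -0.9 -1.1 -0.4]
hand end [421.1 -48.   99. ] root [450.2  41.5  99. ]
scene end [425.  -49.1  97. ] root [455.1  41.4  97. ]
1.0
```

Both views agree within a few mm. The strainer is at about (468, 93.5) with the handle bearing 72°, so the grip point is about (440, 6, 97). The target mouth is at about (688, 16, 105). Moving to hover above the handle.

```bash
python3 -m pendant '0.3 0.96 -0.04 0 0 0.42 85;0.3 0.96 -0.04 0 0 0.42 85;0.3 0.96 -0.04 0 0 0.42 85;0.3 0.96 -0.04 0 0 0.42 85;0.3 0.96 -0.04 0 0 0.42 85' 50 && python3 -m pendant '0.32 0.96 -0.04 0 0 0.42 85;0.32 0.96 -0.04 0 0 0.42 85;0.32 0.96 -0.04 0 0 0.42 85;0.32 0.96 -0.04 0 0 0.42 85;0.32 0.96 -0.04 0 0 0.42 85'
```

```text
clock: 1.42
tcp_pos: [296.5, -427.0, 236.3]
tool_rot: [3.141, 0.0, 0.626]
wrist_force: [0.9, -0.3, 0.7]
width: 85.1
grasp_force: 0.0
clock: 1.83
tcp_pos: [344.5, -282.9, 230.5]
tool_rot: [3.141, 0.0, 0.836]
wrist_force: [0.2, -0.3, -0.1]
width: 85.6
grasp_force: 0.0
```

```bash
python3 -m pendant '0.32 0.96 -0.04 0 0 0.42 85;0.32 0.96 -0.04 0 0 0.42 85;0.32 0.96 -0.04 0 0 0.42 85;0.32 0.96 -0.04 0 0 0.42 85;0.32 0.96 -0.04 0 0 0.42 85' && python3 -m pendant '0.32 0.97 -0.1 0 0 0.42 85;0.32 0.97 -0.1 0 0 0.42 85;0.32 0.97 -0.1 0 0 0.42 85;0.32 0.97 -0.1 0 0 0.42 85;0.3 0.97 -0.1 0 0 0.42 85' && python3 -m pendant '0 0 0 0 0 0 85;0 0 0 0 0 0 85'
python3 - <<'E'
from h import *
s=robot.get_state();w=robot.capture('wrist');save('w0',cv2.resize(w,(800,600)))
print(s['tcp_pos'],s['tool_rot'])
m=robot.camera_model('wrist');print({k:np.round(v,3).tolist() for k,v in m.items()})
E
```

```text
clock: 2.25
tcp_pos: [392.6, -138.9, 224.6]
tool_rot: [3.141, -0.0, 1.046]
wrist_force: [1.1, 0.1, -0.4]
width: 85.1
grasp_force: 0.0
clock: 2.67
tcp_pos: [440.1, 6.7, 209.5]
tool_rot: [3.141, -0.0, 1.255]
wrist_force: [1.1, -0.6, -0.3]
width: 84.8
grasp_force: 0.0
clock: 2.83
tcp_pos: [439.9, 6.8, 209.3]
tool_rot: [-3.141, -0.001, 1.257]
wrist_force: [-0.0, -1.3, -0.1]
width: 85.1
grasp_force: 0.0
[439.92881668   6.84832889 209.30061337] [-3.14148432e+00 -5.28197569e-04  1.25728906e+00]
{'fx': 281.514, 'fy': 281.514, 'cx': 253.65, 'cy': 196.665, 'k1': -0.041, 'tool_from_camera': [[0.001, -0.946, -0.325, 83.68], [1.0, 0.001, 0.0, -0.813], [-0.0, -0.325, 0.946, -131.938], [0.0, 0.0, 0.0, 1.0]]}
```

View pics/w0.png

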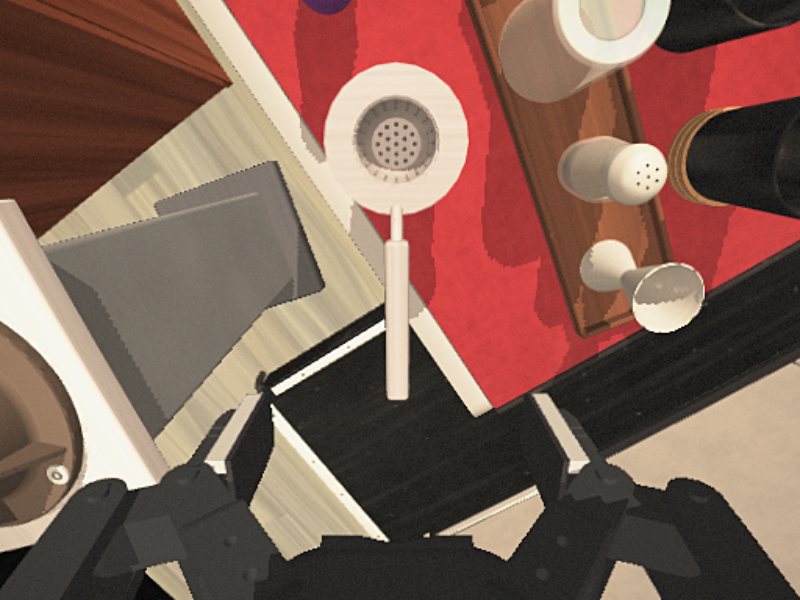

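The wrist view shows the handle vertical, from (397,240) to (397,398), centred between the jaws, with the rim centre at (396,139). I'll check the along-handle offset and measure the target from here.

```bash
cat >> h.py <<'E'
from scipy.spatial.transform import Rotation as Ro
def wat(st,u,v,z):
    m=CM('wrist'); x=(u-m['cx'])/m['fx']; y=(v-m['cy'])/m['fy']; a,b=x,y
    for _ in range(20):
        s=1+m['k1']*(a*a+b*b); a,b=x/s,y/s
    M=np.array(m['tool_from_camera']); R=Ro.from_euler('xyz',st['tool_rot']).as_matrix()
    o=R@M[:3,3]+st['tcp_pos']; d=R@M[:3,:3]@np.array([a,b,1.]); return (o+d*(z-o[2])/d[2]).round(1)
E
python3 - <<'E'
from h import *
s=robot.get_state();k=.64
for n,u,v,z in [('rim',396,139,83),('end',397,398,101),('root',397,240,103),('salt',636,172,93),('jig',668,298,90)]: print(n,wat(s,u*k,v*k,z))
E
```

```text
rim [467.6  94.2  83. ]
end [421.1 -50.1 101. ]
root [451.8  44.1 103. ]
salt [587.5  37.9  93. ]
jig [597.3 -42.5  90. ]
```

Grip point confirmed at (439, 6.7). Descending 120 mm and closing.

```bash
python3 -m pendant '0 0 -0.8 0 0 0 85;0 0 -0.8 0 0 0 85;0 0 -0.8 0 0 0 85;0 0 -0.8 0 0 0 85;0 0 -0.8 0 0 0 85' 60 && python3 -m pendant '0 0 0 0 0 0 30;0 0 0 0 0 0 20;0 0 0 0 0 0 10;0 0 0 0 0 0 5;0 0 0 0 0 0 5' 60 &&  python3 -m pendant '0 0 0 0 0 0 5;0 0 0 0 0 0 5;0 0 0 0 0 0 5' 80
```

```text
clock: 3.3
tcp_pos: [439.5, 3.5, 88.5]
tool_rot: [3.141, 0.001, 1.251]
wrist_force: [0.3, -0.4, -0.2]
width: 85.0
grasp_force: 0.0
clock: 3.72
tcp_pos: [440.6, 5.0, 90.7]
tool_rot: [3.139, -0.001, 1.253]
wrist_force: [0.0, -0.1, 0.7]
width: 25.2
grasp_force: 0.0
clock: 3.97
tcp_pos: [440.1, 5.1, 89.9]
tool_rot: [3.14, -0.0, 1.254]
wrist_force: [0.2, -2.1, 3.0]
width: 11.9
grasp_force: 78.0
```

```bash
python3 -m pendant '0 0 0.15 0 0 0 5;0 0 0.3 0 0 0 5;0 0 0.4 0 0 0 5;0 0 0.4 0 0 0 5;0 0 0.4 0 0 0 5' 80 && python3 -m pendant '0 0 0.4 0 0 0 5;0 0 0.4 0 0 0 5;0 0 0.2 0 0 0 5;0 0 0 0 0 0 5;0 0 0 0 0 0 5'
python3 - <<'E'
from h import *
s=robot.get_state();w=robot.capture('wrist');a=robot.capture('scene')
im=np.hstack([cv2.resize(w,(400,300)),cv2.resize(a[140:290,130:330],(400,300))]);save('w1',im)
print(s['tcp_pos'],s['tool_rot'],s['wrist_force'],s['wrist_torque'])
E
```

```text
clock: 4.38
tcp_pos: [439.4, 5.4, 139.9]
tool_rot: [-3.141, 0.0, 1.254]
wrist_force: [0.8, -0.4, -0.4]
width: 12.5
grasp_force: 77.9
clock: 4.8
tcp_pos: [439.7, 5.2, 169.0]
tool_rot: [3.141, -0.0, 1.254]
wrist_force: [-0.5, 0.2, -1.6]
width: 12.4
grasp_force: 77.9
[439.67188467   5.15398514 168.98504629] [ 3.14104725e+00 -2.73064835e-05  1.25355709e+00] [-0.48766868  0.22669548 -1.5803074 ] [-0.07363477  0.02995948 -0.02098314]
```

View pics/w1.png

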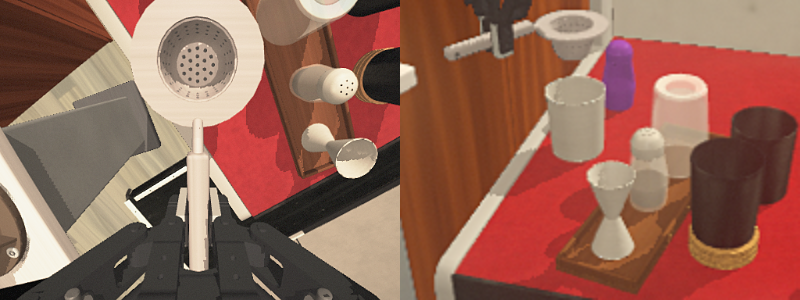

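The strainer is held level and clear, and the cup is still standing. Carrying it over the tray.

```bash
python3 - <<'E'
from h import *
s=robot.get_state(); print(wat(s,253.4,78.1,161))
E
python3 -m pendant '0.2 -0.1 0.1 0 0 0 5;0.4 -0.2 0.1 0 0 0 5;0.6 -0.2 0 0 0 0 5;0.6 -0.2 0 0 0 0 5;0.6 -0.2 0 0 0 0 5' && python3 -m pendant '0.6 -0.2 0 0 0 0 5;0.6 -0.2 0 0 0 0 5;0.6 -0.2 0 0 0 0 5;0.6 -0.2 0 0 0 0 5;0.6 -0.2 0 0 0 0 5' && python3 -m pendant '0.6 -0.2 0 0 0 0 5;0.4 -0.2 0 0 0 0 5;0.2 -0.1 0 0 0 0 5;0 0 0 0 0 0 5;0 0 0 0 0 0 5'
python3 - <<'E'
from h import *
s=robot.get_state();w=robot.capture('wrist');a=robot.capture('scene');b=robot.capture('top')
im=np.hstack([cv2.resize(a[130:290,190:350],(400,400),interpolation=2),cv2.resize(b[80:240,210:370],(400,400),interpolation=2)]);save('w2',im)
print(s['tcp_pos'],s['tool_rot'],s['wrist_force'],s['grasp_force'])
E
```

```text
[467.5  94.3 161. ]
clock: 5.32
tcp_pos: [512.6, -22.5, 174.5]
tool_rot: [-3.141, 0.0, 1.254]
wrist_force: [-0.5, 0.9, -0.4]
width: 12.5
grasp_force: 78.0
clock: 5.73
tcp_pos: [602.6, -52.5, 174.0]
tool_rot: [-3.14, 0.0, 1.254]
wrist_force: [-0.4, -1.3, -0.5]
width: 12.4
grasp_force: 78.0
clock: 6.15
tcp_pos: [637.2, -66.7, 174.1]
tool_rot: [-3.14, 0.0, 1.254]
wrist_force: [-0.5, 1.5, 0.2]
width: 12.3
grasp_force: 78.0
[637.1797843  -66.70067029 174.12545909] [-3.14017124e+00  1.66521128e-04  1.25358966e+00] [-0.46102161  1.52723729  0.15019174] 77.98710465431213
```

View pics/w2.png

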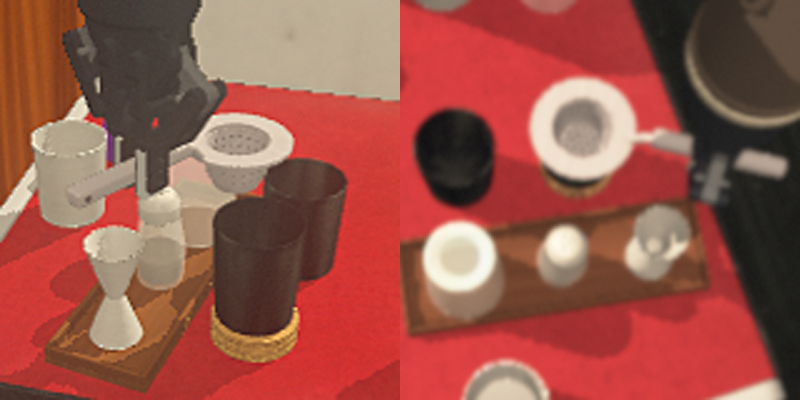

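The strainer is at about (665, 22) and clear of everything. The bias-corrected target mouth is (687.5, 17), so I need dx +22.5, dy −5.5, and then dz −9.

```bash
python3 -m pendant '0.25 -0.06 0 0 0 0 5;0.25 -0.06 0 0 0 0 5;0.25 -0.06 0 0 0 0 5;0 0 0 0 0 0 5;0 0 0 0 0 0 5' && python3 -m pendant '0 0 -0.1 0 0 0 5;0 0 -0.1 0 0 0 5;0 0 -0.1 0 0 0 5;0 0 0 0 0 0 5;0 0 0 0 0 0 5'
python3 - <<'E'
from h import *
s=robot.get_state();w=robot.capture('wrist');a=robot.capture('scene');b=robot.capture('top')
p=np.array(s['tcp_pos'])+[27.8,89.1,0]; zb=47+s['tcp_pos'][2]-89.9
A=a.copy();B=b.copy()
# predicted strainer rim (green) and target rim (yellow) outlines
for im,c in((A,'scene'),(B,'top')): pass
def big(im,x,y,n,cam):
    o=cv2.resize(im[y:y+n,x:x+n],(400,400),interpolation=2)
    for X,Y,Z,r,col in((p[0],p[1],zb+35,40,(0,255,0)),(687.5,17,105,35,(255,255,0))):
        q=np.array([px(cam,[X+r*np.cos(t),Y+r*np.sin(t),Z]) for t in np.linspace(0,6.283,60)])
        cv2.polylines(o,[((q-[x,y])*400/n).astype(int)],True,col,1)
    return o
save('w3',np.hstack([big(a,245,160,100,'scene'),big(b,240,90,100,'top')]))
print(p,zb,s['tcp_pos'],s['tool_rot'],s['grasp_force'],s['wrist_force'])
E
```

```text
clock: 6.72
tcp_pos: [660.6, -72.3, 174.6]
tool_rot: [-3.142, -0.0, 1.253]
wrist_force: [-0.1, 0.2, 0.4]
width: 12.4
grasp_force: 78.0
clock: 7.13
tcp_pos: [659.9, -72.2, 165.5]
tool_rot: [-3.141, 0.0, 1.254]
wrist_force: [-0.4, -1.1, -1.0]
width: 12.5
grasp_force: 78.0
[687.65072058  16.93265573 165.46937358] 122.56937358292552 [659.85072058 -72.16734427 165.46937358] [-3.14095895e+00  2.25523480e-04  1.25380334e+00] 78.0269980430603 [-0.43233313 -1.1387322  -0.96582038]
```

View pics/w3.png

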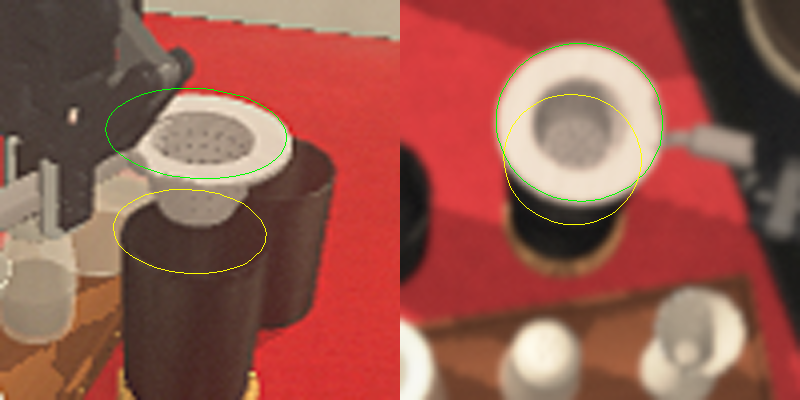

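The strainer and tumbler sit at the same offset from their predicted outlines in the scene view (about +6 px in the enlarged crop). So it is centred, level and about 17 mm above the rim. The arm is still, so I'm handing in.

```bash
python3 -c "
from rig import robot
print(robot.get_state()['qvel']);print(robot.hand_in())"
```

```text
[ 2.87112363e-04 -1.60938388e-03 -9.80644557e-04  3.44284319e-04
 -1.40225055e-04  2.68811932e-03  7.75292073e-05]
the job is handed in; nothing more can be done
None
```

I handed the job in with the strainer held still and level over the tumbler on the cork coasters: by my measurements it is centred to within a few millimetres and its bowl is about 17 mm above the rim. The hand-in returned no verdict, so I don't know how it was judged.

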